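Make up the orange thread order in the yellow tray

TASK

Make up the orange thread order: lift off whatever trays lie above the yellow one in the stack, set the yellow tray in the middle of the scale's platform, and put the lifted trays squarely back on the blue tray. Once the yellow tray is on the scale, turn the lid of the round dispenser until its opening is over the orange spools and put every orange spool into the yellow tray. Last, turn the lid so that its opening lies over the blank quarter, and leave the navy and grey spools, the marker and the safety knife where they are.

Things in the scene. Friction and masses are not known exactly. Their poses are not given: they have to be found in the camera images.
- tray_blue_center (a point): Centre, half-way up (22.5 mm above the underside), of the loose blue tray at the foot of the stack. All trays are alike: open, 170 mm long (x axis), 150 mm wide (y axis), 45 mm high (z up), walls and floor 4 mm, 0.14 to 0.3 kg, flat underside resting on the rim of the tray below (45 mm per level, nothing interlocks).
- tray_yellow_center (a point): Same point of the yellow tray, which starts directly on the blue one. In every tray a solid rib 12 mm thick runs lengthwise (along x) down the middle, up to 1 mm below the rim: lift a tray by pinching the rib from above at its centre. Each side of the rib is a lane 65 mm wide, 162 mm long; its middle line is 38.5 mm from the rib's.
- tray_green_center (a point): The same point of the green tray, which starts on the yellow one.
- tray_red_center (a point): The same point of the red tray, which starts on the green one; in some starts there is no red tray.
- scale_platform (a point): Centre of the top of the fixed scale's steel platform, 30 mm above the table; the platform is 204 mm (x axis) by 224 mm (y axis). Its 50 mm high display head stands beyond the +x edge. The bench between the scale and the robot is free for putting trays down meanwhile.
- orange_bay (a point): Point on the fixed white round dispenser (280 mm across, 70 mm high; four quarters, floor 6 mm, outer wall 5 mm, upright axis) in the middle of the quarter that holds the orange spools (orange plate on the outer wall), 90 mm out from the axis, 70 mm above the table. Axes as the dispenser's: x points outward through this point.
- blank_bay (a point): The like point, 90 mm out, 70 mm up, in the middle of the blank quarter, which is filled in white, holds nothing and has no colour plate: next to the orange quarter, counter-clockwise seen from above. The other two quarters hold navy and grey spools.
- lid_opening (a point): Middle of the lid's opening, 90 mm out from the dispenser's axis, at the lid's underside (70 mm above the table); x axis outward. The clear lid is a 4 mm disc with a slice of 96 degrees cut out, black ribs along the cut; it turns either way about the axis with light friction (0.06 N m) and stays where left.
- lid_knob (a point): Point on the lid's axis 25 mm above the lid's underside (95 mm above the table), where its black bar knob is pinched: the bar is 14 mm thick along this point's x axis (which points to the opening), 52 mm long along its y axis, and stands 26 mm above the lid's top face (bar top 100 mm above the table).
- spool_1_center (a point): Centre, half-way up, of an orange spool: rigid cylinder 32 mm across, 60 mm high, 50 g, upright (z is its axis) on the floor of the orange quarter, about 86 mm out from the axis, 9 mm from its neighbours along the arc, 33 mm free to the outer wall, more inward: fingers go in on its outer and inner side. 2 or 3 are present.
- spool_2_center (a point): The same for another orange spool.
- spool_3_center (a point): The same for another orange spool.
- other_1_center (a point): Centre of a navy spool in its own quarter, to be left there; same size.
- other_2_center (a point): Centre of a navy spool, to be left there.
- other_3_center (a point): Centre of a grey spool, to be left there.
- other_4_center (a point): Centre of a grey spool, to be left there.
- marker: Black marker pen lying on the table, 120 mm long, 16 mm thick; to be left alone.
- safety_knife: Orange safety knife lying on the table, 140 mm long, 16 mm high; to be left alone.
Mind the look-alikes: they are no part of the job. What is shaped like the part that bears tray_red_center but purple is not meant.

How it is judged:
On the way, in this order (a step that is already met when the one before it is completed fails the run):
1. the yellow tray stands on the scale's platform (horizontal distance between tray_yellow_center and scale_platform below 0.055 m and z of tray_yellow_center in the frame of scale_platform between 0.018 and 0.027 m and angle between tray_yellow_center's own z axis and vertical below 0.08 rad), for 0.3 s.
2. every orange spool is in the yellow tray (x of spool_1_center in the frame of tray_yellow_center between -0.083 and 0.083 m and y of spool_1_center in the frame of tray_yellow_center between -0.073 and 0.073 m and z of spool_1_center in the frame of tray_yellow_center between -0.02 and 0.02 m and x of spool_2_center in the frame of tray_yellow_center between -0.083 and 0.083 m and y of spool_2_center in the frame of tray_yellow_center between -0.073 and 0.073 m and z of spool_2_center in the frame of tray_yellow_center between -0.02 and 0.02 m and x of spool_3_center in the frame of tray_yellow_center between -0.083 and 0.083 m and y of spool_3_center in the frame of tray_yellow_center between -0.073 and 0.073 m and z of spool_3_center in the frame of tray_yellow_center between -0.02 and 0.02 m), for 0.2 s.
At the end, for the whole second after the job is handed in: Yellow tray flat on the scale, within 55 mm of its centre, all orange spools in it (standing or lying); green and red trays stacked level on the blue one in either order, each within 25 mm and 0.2 rad of it; lid opening over the blank quarter within 20 mm (all of step 1 and all of step 2 and horizontal distance between each of tray_green_center, tray_red_center and tray_blue_center below 0.025 m and z of tray_green_center in the frame of tray_blue_center between 0.035 and 0.1 m and angle between each of tray_green_center, tray_red_center's own z axis and vertical below 0.08 rad and angle between the x axis of each of tray_green_center, tray_red_center and the x axis of tray_blue_center, either way round below 0.2 rad and z of tray_red_center in the frame of tray_blue_center between 0.035 and 0.1 m and horizontal distance between lid_opening and blank_bay below 0.02 m); the robot touches nothing.
It fails at once if a navy or grey spool is taken out of the dispenser (height (world z) of any of other_1_center, other_2_center, other_3_center, other_4_center above 0.09 m).
It fails at once if the marker or the knife is moved by more than 50 mm (distance of any of marker, safety_knife from where it was at the start of the episode above 0.05 m).
Of tray_red, marker, safety_knife only 1 to 3 are there at a start; the rules pass over those that are not, and their reading is None.
Of spool_1, spool_2, spool_3 only 2 to 3 are there at a start; the rules pass over those that are not, and their reading is None.
At some moment in a run one of tray_yellow, tray_green, tray_red may be knocked a few centimetres aside while the robot is not near it.
It also fails if it takes over 210 s, if anything falls off the work surface, if the arm or the gripper's body presses on something with over 40 N, if the wrist force passes 120 N, or if a joint passes its speed limit or range.

ROBOT

A 6-joint arm with a two-finger parallel gripper is mounted at the origin on the work surface. World frame = base frame: x ahead of the robot, y to its left, z up, the work surface at z = 0. Lengths are in m, angles in rad, forces in N, time in s.
With the tool pointing down it reaches from about 0.3 to 0.75 m from the base axis. Payload 8.5 kg.
Tool frame: the origin (TCP) lies midway between the tips of the shut fingers; the grasp point (between the pads) lies 19 mm behind it; z points along the fingers, y is the direction in which the jaws open and shut (so a half turn about z gives the same grasp; the last joint's range is limited). The gripper opens to 85 mm and grips with 20 to 120 N. Pads are 22 mm wide; open, the fingers measure 114 mm over their backs; the gripper's body (76 mm by 85 mm) begins 54 mm behind the grasp point. The pads swing forward as they close: fully open they stand 13 mm farther back than shut.
Start: joints at [-1.525, 0.381, 1.297, -0, 1.464, -0.215], TCP at [0.142, -0.531, 0.231] pointing down, gripper open.
Joint ranges: [-3.11, 3.11], [-0.89, 2.33], [0.22, 2.48], [-1.42, 4.56], [0.17, 2.85], [-2.88, 2.88]. Speed limits (rad/s): [2.39, 2.39, 3.14, 3.14, 3.14, 3.14].

INTERFACE

Orientations are given as a unit quaternion [x, y, z, w].
In Python, from workcell import get_obs, snapshot, get_calibration, finish_job, find_in, pinpoint gives the robot as it stands.
- The arm moves only by the tool carry_out, never from a script. Its argument "motion" is a list of rows, each a list of 6 numbers: the shift along the tool's x, y, z in cm, then the turn, a rotation vector about the tool's x, y, z in rad. A call has 1 to 20 rows; each row is the pose to reach, as a shift and turn from the pose commanded when the call began, along the tool's axes at that moment; what a row does not reach only later rows make up. A row lasts 1/10 s, in which the tool goes at most 50 mm and 8.59 degrees, less where a joint would pass 70% of its speed; a pose out of reach is approached as far as the arm can. A call with a gripper value outside its range is refused whole. "gripper" is the opening, from 0 (shut) to 1 (fully open), set as the call begins (left out, the last holds). The fingers move at their own pace and stop on an object; "grip_force" is the grip in N (left out, the last holds). Time passes only in rows, so rows that repeat a pose let the fingers close. It gives the time, the measured TCP pose, the force and the opening at its end, in the units of the state.
- get_obs(): the state, without advancing time (a new reading comes with each control period).
- snapshot(name): name is "scene" or "side" or "wrist"; returns (picture, depth): 420x560x3 uint8, red, green, blue; 420x560 float32, m along the optical axis (not along the pixel's ray), 0 where there is no reading.
- get_calibration(name): a dict with "K" (3x3 intrinsics, pixels), "R" (3x3) and "t" (3): a world point X has camera coordinates R X + t. Camera axes: x right, y down, z forward; pixel columns grow to the right and rows downward; lengths in m; the calibration is good to about 2 mm. The wrist camera is an equidistant fisheye: a pixel r from the principal point sees the ray r / f radians off the axis. A picture is of the moment at which its call begins: read the wrist's pose just before it. get_calibration takes no time and is no camera call; for the wrist camera it gives the pose at the moment of the call.
- finish_job(): hands the job in, once; it reports no verdict.
Trained networks look in the newest picture that a camera, given by its name, has taken for a name from the list of things; names that differ only in an ending like _2 or _b are one class to them, and where a whole thing is asked for, a point or a joint stands for the part that bears it (a point fixed in the world has none). Each returns a list of dicts, best first, with "score" (0 to 1); they miss things now and then, are a little off and sometimes report something else, mostly with a low value. They report only what shows in the picture. A call takes as long as a camera call. They do not tell look-alikes from the thing itself.
- find_in(query, camera): "location" ([column, row] in pixels, amid what is visible of it).
- pinpoint(query, camera): "location" ([column, row] in pixels: a listed point, or the origin of a listed thing).
The state is a dict: "time_s": time; "joint_pos": joint angles; "qvel": joint speeds; "joint_efforts": joint torques, N m; "tcp_pos": TCP position; "ee_rot": TCP orientation; "force": force on the tool from outside, world axes, zero at the start; "ft_torque": the same for the moment, N m; "width": finger opening in m.
Only numpy, scipy, OpenCV 4.12 (cv2) and the standard library are available. Lean on these libraries where they do the work, as an engineer would, in place of code of your own. Each camera call takes 0.05 s, during which the arm holds its last target. There are 200 camera calls.

## Working session

There is one attempt and no reset: what is moved stays moved. The work goes in short steps, Python scripts to look and compute and a tool call to move; the robot and the scene stay as the last step left them, time stands still between calls to the robot, and variables do not carry over. Pictures are saved under pics/ and viewed, about 12 in all and at most 16, crops included, and the job is handed in when it is done.

Besides the shell and the picture viewer there is one more tool, called after "Call:" by a JSON object that holds its "method" and its "body". carry_out: Moves the arm, as the interface text tells. Its arguments: {"type":"object","properties":{"motion":{"type":"array","items":{"type":"array","items":{"type":"number"}}},"gripper":{"type":"number"},"grip_force":{"type":"number"}},"required":["motion"]}

```bash
mkdir -p pics; ls; python3 - <<'E'
from workcell import *
import cv2, numpy as np
o=get_obs(); print({k:np.round(v,3).tolist() for k,v in o.items()})
ims=[]
for c in ("scene","side"):
    p,d=snapshot(c); ims.append(p); np.savez(f'{c}.npz',p=p,d=d,**get_calibration(c))
    k=get_calibration(c); print(c,np.round(k['K'],1).tolist(),np.round(-np.array(k['R']).T@k['t'],3))
    cv2.imwrite(f'pics/{c}0.png',p[...,::-1])
    for q in ("tray_blue_center","tray_yellow_center","tray_green_center","tray_red_center","scale_platform","orange_bay","blank_bay","lid_opening","lid_knob","spool_1_center","marker","safety_knife"):
        print(c,q,[(np.round(r['location']).astype(int).tolist(),round(r['score'],2)) for r in pinpoint(q,c)][:4])
E
```

```text
pics
{'time_s': 0.0, 'joint_pos': [-1.525, 0.381, 1.298, 0.0, 1.464, -0.215], 'qvel': [-0.002, -0.001, 0.0, 0.001, 0.0, 0.0], 'joint_efforts': [0.0, -44.846, -23.128, -0.0, 0.005, -0.0], 'tcp_pos': [0.142, -0.531, 0.231], 'ee_rot': [0.992, 0.13, 0.0, -0.001], 'force': [-0.524, 0.474, 0.604], 'ft_torque': [0.032, 0.011, -0.036], 'width': 0.085}
scene [[439.9, 0.0, 276.1], [0.0, 439.9, 211.7], [0.0, 0.0, 1.0]] [ 1.11  -0.277  1.185]
scene tray_blue_center []
scene tray_yellow_center []
scene tray_green_center []
scene tray_red_center [([372, 171], 0.91), ([313, 145], 0.81)]
scene scale_platform [([294, 266], 0.92), ([160, 243], 0.19)]
scene orange_bay [([157, 245], 0.75)]
scene blank_bay [([291, 269], 0.7), ([164, 282], 0.59)]
scene lid_opening []
scene lid_knob [([178, 249], 0.73), ([164, 283], 0.71)]
scene spool_1_center [([158, 243], 0.47), ([217, 266], 0.32)]
scene marker []
scene safety_knife []
side [[501.9, 0.0, 267.3], [0.0, 501.9, 206.5], [0.0, 0.0, 1.0]] [ 0.133 -0.668  1.012]
side tray_blue_center []
side tray_yellow_center []
side tray_green_center []
side tray_red_center []
side scale_platform [([310, 201], 0.57)]
side orange_bay [([314, 343], 0.69)]
side blank_bay [([372, 319], 0.86)]
side lid_opening []
side lid_knob [([328, 302], 0.86)]
side spool_1_center [([327, 300], 0.69)]
side marker []
side safety_knife [([370, 320], 0.44)]
```

View pics/scene0.png

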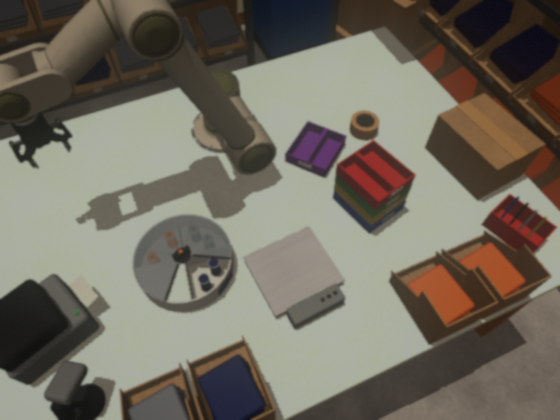

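View pics/side0.png

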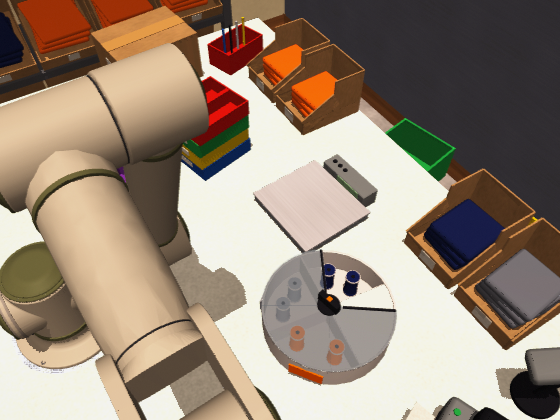

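The scene view shows the stack (red, green, yellow, blue, top at (372,172)), and a purple look-alike at (316,148) to leave alone. It also shows the scale at (294,270) and the dispenser at (183,262), with the opening over navy and two orange spools at (152,257) and (172,238). Next I measure these from depth.

```bash
cat > h.py <<'E'
from workcell import *
import cv2, numpy as np
def cloud(d,k):
    K=np.array(k['K']);v,u=np.mgrid[:d.shape[0],:d.shape[1]]
    P=np.stack([(u-K[0,2])/K[0,0]*d,(v-K[1,2])/K[1,1]*d,d],-1)
    W=(P-np.array(k['t']))@np.array(k['R'])
    W[d==0]=np.nan
    return W
def rect(pts):
    (c,s,a)=cv2.minAreaRect((pts[:,:2]*1000).astype(np.float32)); return np.round(c,1),np.round(s,1),round(a,1)
def big(mask):
    n,l,s,_=cv2.connectedComponentsWithStats(mask.astype(np.uint8)); i=1+np.argmax(s[1:,4]); return l==i
def circ(p):
    A=np.c_[2*p[:,:2],np.ones(len(p))];s=np.linalg.lstsq(A,(p[:,:2]**2).sum(1),rcond=None)[0]
    return s[:2],np.sqrt(s[2]+s[0]**2+s[1]**2)
E
python3 - <<'E'
from h import *
for c in ('scene','side'):
    z=np.load(c+'.npz'); p=z['p'];W=cloud(z['d'],z); hsv=cv2.cvtColor(p,cv2.COLOR_RGB2HSV).astype(int)
    H,S,V=[hsv[...,i] for i in range(3)]; Z=W[...,2]
    red=((H<8)|(H>172))&(S>150)&(V>60)&(abs(W[...,1]-.1)<.4)&(W[...,0]<.9)&(abs(Z-.14)<.1)
    try:
        m=big(red); print(c,'red z',np.round(np.nanpercentile(Z[m],[5,50,95]),3)); zt=np.nanpercentile(Z[m],97)
        print(' rim',rect(W[m&(Z>zt-.012)]))
    except Exception as e: print(e)
    for nm,lo,hi in(('green',40,85),('yellow',20,35),('blue',100,125),('purple',128,165)):
        m=(H>=lo)&(H<=hi)&(S>130)&(V>40)&(W[...,0]<.75)&(W[...,0]>.1)&(Z>0.003)&(Z<.25)&(W[...,1]>0)
        if m.sum()>30: m=big(m);print(c,nm,m.sum(),np.round(np.nanpercentile(W[m],[1,50,99],axis=0),3).tolist())
    plat=(abs(Z-.03)<.006)&(W[...,0]>.25)&(W[...,0]<.9)&(abs(W[...,1])<.35)
    m=big(plat); print(c,'plat',m.sum(),np.median(Z[m]).round(4),rect(W[m]))
    dis=(abs(Z-.072)<.008)&(W[...,1]<0.0)&(W[...,0]>.1)&(W[...,0]<.8)
    m=big(dis); print(c,'disp',m.sum(),rect(W[m])); 
    (cc,r)=cv2.minEnclosingCircle((W[m][:,:2]*1000).astype(np.float32));print(np.round(cc),r)
    kn=(Z>.09)&(Z<.11)&(np.hypot(W[...,0]-cc[0]/1000,W[...,1]-cc[1]/1000)<.06)
    print('knob',kn.sum(),rect(W[kn]) if kn.sum() else 0)
    for nm,uv in {'scene':[('o',152,257),('o',172,238),('n',213,265),('n',205,283),('g',208,243),('g',195,234)],'side':[('o',297,338),('o',336,351),('n',329,275),('n',352,283),('plate',305,374),('ylw',180,285)]}[c] and [(a[0],a[1:]) for a in {'scene':[('o',152,257),('o',172,238),('n',213,263),('n',205,281),('blank',180,285)],'side':[('o',297,338),('o',336,351),('n',329,270),('n',352,276),('plate',305,374),('blank',375,305)]}[c]]:
        print(nm,uv,np.round(W[uv[1],uv[0]],3))
E
```

```text
scene red z [0.137 0.141 0.182]
 rim (array([509.1, 289.8]), array([168.8, 139.2]), 18.2)
scene plat 4838 0.0306 (array([624.8, -17.9]), array([205.8, 225.7]), 4.1)
scene disp 5617 (array([ 480.6, -297.2]), array([278.7, 279.6]), 64.2)
[ 480. -298.] 141.94766235351562
knob 110 (array([ 482.7, -296.9]), array([19.6, 51.2]), 18.3)
o (152, 257) [ 0.449 -0.377  0.071]
o (172, 238) [ 0.417 -0.307  0.078]
n (213, 263) [ 0.536 -0.226  0.068]
n (205, 281) [ 0.578 -0.264  0.067]
blank (180, 285) [ 0.561 -0.33   0.065]
side red z [0.138 0.158 0.181]
 rim (array([505.5, 296.3]), array([169.3, 155.1]), 14.8)
side green 723 [[0.424, 0.209, 0.091], [0.497, 0.228, 0.112], [0.596, 0.264, 0.135]]
side yellow 710 [[0.419, 0.21, 0.045], [0.489, 0.232, 0.067], [0.596, 0.282, 0.091]]
side blue 642 [[0.421, 0.211, 0.004], [0.503, 0.231, 0.024], [0.6, 0.295, 0.047]]
side purple 47 [[0.248, 0.334, 0.003], [0.255, 0.348, 0.015], [0.261, 0.357, 0.034]]
side plat 5718 0.0304 (array([650.3, -18.1]), array([253.6, 227.9]), 4.3)
side disp 11095 (array([ 481.8, -298. ]), array([280.3, 277.7]), 54.0)
[ 482. -298.] 141.4048614501953
knob 206 (array([ 481.6, -299.3]), array([16.2, 51.8]), 11.0)
o (297, 338) [ 0.388 -0.325  0.071]
o (336, 351) [ 0.438 -0.388  0.073]
n (329, 270) [ 0.534 -0.228  0.069]
n (352, 276) [ 0.569 -0.266  0.068]
plate (305, 374) [ 0.369 -0.385  0.041]
blank (375, 305) [ 0.566 -0.347  0.07 ]
```

```bash
cat >> h.py <<'E'
from scipy.spatial.transform import Rotation as Ro
def plan(*tg):
    """tg: (x,y,z,theta_deg) with theta = world angle of tool x, tool pointing down; jaws along theta-90"""
    o=get_obs(); R=Ro.from_quat(o['ee_rot']); p=np.array(o['tcp_pos'])
    print('t',round(o['time_s'],2),'tcp',np.round(p,4),'th',round(np.degrees(np.arctan2(*R.as_matrix()[[1,0],[0,0]])),1),'j1,j6',np.round(np.array(o['joint_pos'])[[0,5]],2),'F',np.round(o['force'],1),'w',round(o['width'],4))
    for x,y,z,th in tg:
        th=np.radians(th); T=Ro.from_matrix(np.array([[np.cos(th),np.sin(th),0],[np.sin(th),-np.cos(th),0],[0,0,-1]]))
        s=R.inv().apply(np.array([x,y,z])-p)*100; r=(R.inv()*T).as_rotvec()
        print((x,y,z,np.degrees(th).round(1)),'->',np.round(s,2).tolist(),np.round(r,3).tolist(),'rows',int(np.ceil(max(np.linalg.norm(s)/5,np.degrees(np.linalg.norm(r))/8.59))))
E
python3 -c "
from h import *
plan((.42,-.15,.33,16),(.505,.29,.33,16))"
```

```text
t 1.3 tcp [ 0.1418 -0.5314  0.2313] th 14.9 j1,j6 [-1.53 -0.22] F [-0.3 -0.1 -0.4] w 0.0852
(0.42, -0.15, 0.33, np.float64(16.0)) -> [36.71, -29.68, -9.87] [-0.0, 0.0, -0.018] rows 10
(0.505, 0.29, 0.33, np.float64(16.0)) -> [56.27, -70.0, -9.87] [-0.0, 0.0, -0.018] rows 19
```

Call:
{"method": "carry_out", "body": {"motion": [[36.7, -29.7, -9.9, 0, 0, -0.02], [36.7, -29.7, -9.9, 0, 0, -0.02], [36.7, -29.7, -9.9, 0, 0, -0.02], [36.7, -29.7, -9.9, 0, 0, -0.02], [36.7, -29.7, -9.9, 0, 0, -0.02], [36.7, -29.7, -9.9, 0, 0, -0.02], [36.7, -29.7, -9.9, 0, 0, -0.02], [36.7, -29.7, -9.9, 0, 0, -0.02], [36.7, -29.7, -9.9, 0, 0, -0.02], [36.7, -29.7, -9.9, 0, 0, -0.02], [56.3, -70, -9.9, 0, 0, -0.02], [56.3, -70, -9.9, 0, 0, -0.02], [56.3, -70, -9.9, 0, 0, -0.02], [56.3, -70, -9.9, 0, 0, -0.02], [56.3, -70, -9.9, 0, 0, -0.02], [56.3, -70, -9.9, 0, 0, -0.02], [56.3, -70, -9.9, 0, 0, -0.02], [56.3, -70, -9.9, 0, 0, -0.02], [56.3, -70, -9.9, 0, 0, -0.02], [56.3, -70, -9.9, 0, 0, -0.02]], "gripper": 0.6}}

```text
time_s: 3.3
tcp_pos: [0.5051, 0.2947, 0.3289]
ee_rot: [0.99, 0.143, -0.001, -0.0]
force: [-0.7, -0.4, -1.2]
width: 0.0514
```

```bash
cat >> h.py <<'E'
def wrist(name):
    k=get_calibration('wrist'); p,d=snapshot('wrist'); cv2.imwrite(f'pics/{name}.png',p[...,::-1])
    K=np.array(k['K']);v,u=np.mgrid[:420,:560]; a=(u-K[0,2])/K[0,0];b=(v-K[1,2])/K[1,1]; r=np.hypot(a,b)+1e-9
    s=np.tan(np.minimum(r,1.5))/r; W=(np.stack([a*s*d,b*s*d,d],-1)-np.array(k['t']))@np.array(k['R'])
    W[(d==0)|(r>1.45)]=np.nan
    return p,W
HUE={'red':[(0,8),(172,180)],'green':[(40,85)],'yellow':[(20,35)],'blue':[(100,125)]}
def tray(p,W,col,zrim,tol=.008,near=None):
    hsv=cv2.cvtColor(p,cv2.COLOR_RGB2HSV).astype(int); m=np.zeros(p.shape[:2],bool)
    for lo,hi in HUE[col]: m|=(hsv[...,0]>=lo)&(hsv[...,0]<=hi)
    m&=(hsv[...,1]>110)&(hsv[...,2]>30)&(abs(W[...,2]-zrim)<tol)
    if near is not None: m&=np.hypot(W[...,0]-near[0],W[...,1]-near[1])<.16
    if m.sum()<20: print(col,'not seen'); return
    P=W[m]; print(col,m.sum(),'z',np.round(np.median(P[:,2]),4),*rect(P))
E
python3 -c "
from h import *
p,W=wrist('w1'); tray(p,W,'red',.18); tray(p,W,'red',.16,.05); tray(p,W,'green',.135);tray(p,W,'blue',.045);plan((.505,.29,.15,16))"
```

```text
red 5196 z 0.1795 [503.4 299.3] [170.8 149.3] 14.6
red 26134 z 0.1397 [503.4 299.3] [170.8 149.3] 14.6
green not seen
blue 98 z 0.0449 [ 579.4 -218.9] [41.  65.9] 31.0
t 3.35 tcp [0.5051 0.2923 0.3293] th 16.3 j1,j6 [0.32 1.61] F [-0.1 -1.4  1. ] w 0.0513
(0.505, 0.29, 0.15, np.float64(16.0)) -> [-0.05, 0.22, 17.93] [0.0, 0.001, 0.005] rows 4
```

View pics/w1.png

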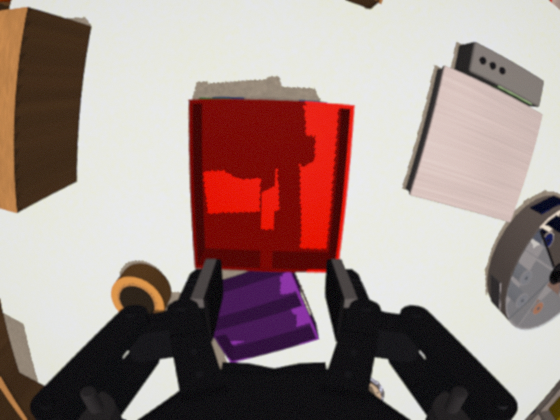

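Wrist view: the red tray at (270,185) measures 171×149 mm, centre (0.503, 0.299), yaw 14.6°, rim 0.180, which matches the given size. The purple tray at (268,315) is the look-alike and is not touched.

```bash
python3 -c "
from h import *
plan((.5034,.2993,.25,14.6),(.5034,.2993,.149,14.6))"
```

```text
t 3.35 tcp [0.5051 0.2923 0.3293] th 16.3 j1,j6 [0.32 1.61] F [-0.1 -1.4  1. ] w 0.0513
(0.5034, 0.2993, 0.25, np.float64(14.6)) -> [0.04, -0.72, 7.93] [0.0, 0.001, 0.03] rows 2
(0.5034, 0.2993, 0.149, np.float64(14.6)) -> [0.06, -0.72, 18.03] [0.0, 0.001, 0.03] rows 4
```

Call:
{"method": "carry_out", "body": {"motion": [[0, -0.7, 4, 0, 0, 0.03], [0, -0.7, 8, 0, 0, 0.03], [0, -0.7, 12, 0, 0, 0.03], [0, -0.7, 15, 0, 0, 0.03], [0, -0.7, 18, 0, 0, 0.03], [0, -0.7, 18, 0, 0, 0.03], [0, -0.7, 18, 0, 0, 0.03]]}}

```text
time_s: 4.05
tcp_pos: [0.5038, 0.2962, 0.1514]
ee_rot: [0.992, 0.125, 0.0, -0.0]
force: [-0.7, 0.5, 0.7]
width: 0.0512
```

Call:
{"method": "carry_out", "body": {"motion": [[0, 0, 0, 0, 0, 0], [0, 0, 0, 0, 0, 0], [0, 0, 0, 0, 0, 0], [0, 0, 0, 0, 0, 0], [0, 0, 0, 0, 0, 0], [0, 0, 0, 0, 0, 0]], "gripper": 0, "grip_force": 50}}

```text
time_s: 4.65
tcp_pos: [0.5039, 0.297, 0.1518]
ee_rot: [0.992, 0.125, 0.001, -0.0]
force: [-1.4, 0.0, 7.0]
width: 0.0114
```

```bash
python3 -c "
from h import *
plan((.5034,.2993,.25,14.6),(.39,.02,.25,14.6),(.39,.02,.018,14.6))"
```

```text
t 4.65 tcp [0.5039 0.297  0.1518] th 14.4 j1,j6 [0.33 1.65] F [-1.4  0.   7. ] w 0.0114
(0.5034, 0.2993, 0.25, np.float64(14.6)) -> [0.04, -0.23, -9.82] [-0.0, -0.003, -0.004] rows 2
(0.39, 0.02, 0.25, np.float64(14.6)) -> [-17.88, 24.01, -9.87] [-0.0, -0.003, -0.004] rows 7
(0.39, 0.02, 0.018, np.float64(14.6)) -> [-17.94, 24.01, 13.33] [-0.0, -0.003, -0.004] rows 7
```

Call:
{"method": "carry_out", "body": {"motion": [[0, 0, -2, 0, 0, 0], [0, 0, -5, 0, 0, 0], [0, 0, -9, 0, 0, 0], [-3, 4, -10, 0, 0, 0], [-6, 8, -10, 0, 0, 0], [-9, 12, -10, 0, 0, 0], [-12, 16, -10, 0, 0, 0], [-15, 20, -10, 0, 0, 0], [-18, 24, -8, 0, 0, 0], [-18, 24, -4, 0, 0, 0], [-18, 24, 0, 0, 0, 0], [-18, 24, 4, 0, 0, 0], [-18, 24, 8, 0, 0, 0], [-18, 24, 11, 0, 0, 0], [-18, 24, 12.5, 0, 0, 0], [-18, 24, 13.2, 0, 0, 0], [-18, 24, 13.4, 0, 0, 0], [-18, 24, 13.4, 0, 0, 0]]}}

```text
time_s: 6.45
tcp_pos: [0.3888, 0.0197, 0.017]
ee_rot: [0.992, 0.125, 0.0, 0.0]
force: [0.0, 0.1, -3.3]
width: 0.0111
```

Call:
{"method": "carry_out", "body": {"motion": [[0, 0, 0, 0, 0, 0], [0, 0, 0, 0, 0, 0], [0, 0, 0, 0, 0, 0], [0, 0, 0, 0, 0, 0], [0, 0, -5, 0, 0, 0], [0, 0, -10, 0, 0, 0], [0, 0, -15, 0, 0, 0], [0, 0, -20, 0, 0, 0], [0, 0, -25, 0, 0, 0]], "gripper": 0.6}}

```text
time_s: 7.35
tcp_pos: [0.3878, 0.0199, 0.2687]
ee_rot: [0.992, 0.125, 0.0, 0.0]
force: [0.3, -0.9, -0.6]
width: 0.0517
```

```bash
python3 -c "
from h import *
plan((.503,.297,.29,14.6))"
```

```text
t 7.35 tcp [0.3878 0.0199 0.2687] th 14.4 j1,j6 [-0.26  1.06] F [ 0.3 -0.9 -0.6] w 0.0517
(0.503, 0.297, 0.29, np.float64(14.6)) -> [18.04, -23.98, -2.13] [0.0, -0.0, -0.004] rows 7
```

Call:
{"method": "carry_out", "body": {"motion": [[18, -24, -2.1, 0, 0, 0], [18, -24, -2.1, 0, 0, 0], [18, -24, -2.1, 0, 0, 0], [18, -24, -2.1, 0, 0, 0], [18, -24, -2.1, 0, 0, 0], [18, -24, -2.1, 0, 0, 0], [18, -24, -2.1, 0, 0, 0], [18, -24, -2.1, 0, 0, 0]]}}

```text
time_s: 8.15
tcp_pos: [0.5032, 0.2974, 0.2865]
ee_rot: [0.992, 0.126, -0.001, 0.0]
force: [0.5, 0.1, -0.5]
width: 0.0512
```

```bash
python3 -c "
from h import *
p,W=wrist('w2'); tray(p,W,'green',.135);tray(p,W,'yellow',.09);tray(p,W,'red',.045)
plan((.503,.297,.106,14.6))"
```

```text
green 4819 z 0.1344 [502.7 302.1] [170.3 148.3] 12.6
yellow not seen
red 1793 z 0.0441 [390.5  20.8] [170.9 151.2] 14.0
t 8.2 tcp [0.503  0.2965 0.2869] th 14.4 j1,j6 [0.33 1.65] F [-0.5 -0.2  0. ] w 0.0513
(0.503, 0.297, 0.106, np.float64(14.6)) -> [0.03, -0.05, 18.09] [0.0, 0.001, -0.004] rows 4
```

Call:
{"method": "carry_out", "body": {"motion": [[0.1, -0.6, 4, 0, 0, 0.03], [0.1, -0.6, 8, 0, 0, 0.03], [0.1, -0.6, 12, 0, 0, 0.03], [0.1, -0.6, 15, 0, 0, 0.03], [0.1, -0.6, 17, 0, 0, 0.03], [0.1, -0.6, 18, 0, 0, 0.03], [0.1, -0.6, 18, 0, 0, 0.03]]}}

```text
time_s: 8.9
tcp_pos: [0.5025, 0.3018, 0.107]
ee_rot: [0.994, 0.11, -0.001, 0.0]
force: [0.6, 0.4, -0.1]
width: 0.0513
```

Call:
{"method": "carry_out", "body": {"motion": [[0, 0, 0, 0, 0, 0], [0, 0, 0, 0, 0, 0], [0, 0, 0, 0, 0, 0], [0, 0, 0, 0, 0, 0], [0, 0, 0, 0, 0, 0], [0, 0, 0, 0, 0, 0]], "gripper": 0}}

```text
time_s: 9.5
tcp_pos: [0.5033, 0.303, 0.1086]
ee_rot: [0.994, 0.11, 0.001, -0.0]
force: [-1.2, -1.0, 6.6]
width: 0.0112
```

```bash
python3 -c "
from h import *
plan((.3905,.0205,.2,14),(.3905,.0205,.0625,14))"
```

```text
t 9.5 tcp [0.5033 0.303  0.1086] th 12.7 j1,j6 [0.34 1.69] F [-1.2 -1.   6.6] w 0.0112
(0.3905, 0.0205, 0.2, np.float64(14.0)) -> [-17.18, 25.09, -9.18] [-0.0, -0.002, -0.023] rows 7
(0.3905, 0.0205, 0.0625, np.float64(14.0)) -> [-17.21, 25.09, 4.57] [-0.0, -0.002, -0.023] rows 7
```

Call:
{"method": "carry_out", "body": {"motion": [[0, 0, -2, 0, 0, 0], [0, 0, -5, 0, 0, 0], [0, 0, -9, 0, 0, -0.02], [-3, 4, -10, 0, 0, -0.02], [-6, 8, -10, 0, 0, -0.02], [-9, 12, -10, 0, 0, -0.02], [-12, 17, -10, 0, 0, -0.02], [-15, 22, -9, 0, 0, -0.02], [-17.2, 25, -6, 0, 0, -0.02], [-17.2, 25, -2, 0, 0, -0.02], [-17.2, 25, 1, 0, 0, -0.02], [-17.2, 25, 3, 0, 0, -0.02], [-17.2, 25, 4, 0, 0, -0.02], [-17.2, 25, 4.4, 0, 0, -0.02], [-17.2, 25, 4.4, 0, 0, -0.02]]}}

```text
time_s: 11.0
tcp_pos: [0.3898, 0.0213, 0.0638]
ee_rot: [0.993, 0.12, 0.0, 0.0]
force: [0.1, -0.5, -2.0]
width: 0.0112
```

Call:
{"method": "carry_out", "body": {"motion": [[0, 0, 0, 0, 0, 0], [0, 0, 0, 0, 0, 0], [0, 0, 0, 0, 0, 0], [0, 0, 0, 0, 0, 0], [0, 0, -4, 0, 0, 0], [0, 0, -8, 0, 0, 0], [0, 0, -13, 0, 0, 0], [0, 0, -18, 0, 0, 0], [18, -24, -20, 0, 0, 0], [18, -24, -20, 0, 0, 0], [18, -24, -20, 0, 0, 0], [18, -24, -20, 0, 0, 0], [18, -24, -20, 0, 0, 0], [18, -24, -20, 0, 0, 0], [18, -24, -20, 0, 0, 0], [18, -24, -20, 0, 0, 0]], "gripper": 0.6}}

```text
time_s: 12.6
tcp_pos: [0.5071, 0.2979, 0.2625]
ee_rot: [0.993, 0.121, -0.001, 0.0]
force: [0.1, -0.5, -0.6]
width: 0.0511
```

```bash
python3 -c "
from h import *
p,W=wrist('w3'); tray(p,W,'yellow',.09);tray(p,W,'green',.09);tray(p,W,'red',.045)
plan((.503,.297,.061,14.6))"
```

```text
yellow 4641 z 0.0895 [488.1 187.7] [434.5 208.1] 83.5
green 2156 z 0.0891 [414.9  72.2] [159.9 151.4] 12.8
red 119 z 0.0451 [407.5 -51.1] [165.1   4.1] 13.8
t 12.65 tcp [0.507  0.297  0.2629] th 13.8 j1,j6 [0.33 1.66] F [-1.   0.4 -0.3] w 0.0512
(0.503, 0.297, 0.061, np.float64(14.6)) -> [-0.36, -0.1, 20.19] [0.0, 0.001, -0.014] rows 5
```

View pics/w3.png

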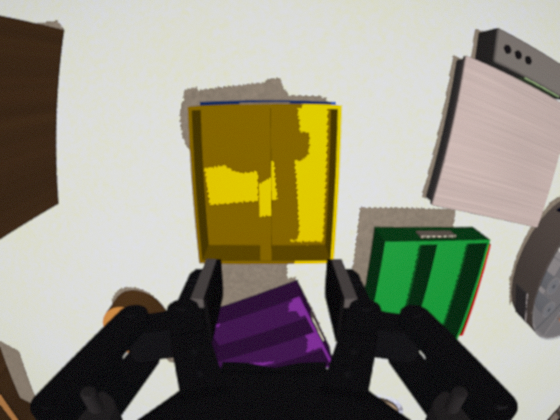

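```bash
python3 -c "
from h import *
p,W=wrist('w3b'); tray(p,W,'yellow',.09,near=(.503,.3));tray(p,W,'green',.09,.02,near=(.39,.02))
tray(p,W,'red',.045,.015,near=(.39,.02));tray(p,W,'blue',.045,.01,near=(.5,.3))"
```

```text
yellow 4634 z 0.0895 [500.6 305.4] [170.4 149.9] 14.1
green 3352 z 0.0861 [413.9  71.7] [162.9 151.6] 13.1
red 125 z 0.0453 [407.5 -50.7] [165.1   5.5] 13.5
blue 89 z 0.0451 [585.7 324.4] [  1.7 146.9] 13.8
```

Green was knocked about 5 cm aside on the bench. It still lies on red, so I carry on with yellow and will remeasure green later.

```bash
python3 -c "
from h import *
plan((.5006,.3054,.061,14.1))"
```

```text
t 12.7 tcp [0.507  0.2965 0.2633] th 13.8 j1,j6 [0.33 1.66] F [-0.9 -0.2 -0.6] w 0.0508
(0.5006, 0.3054, 0.061, np.float64(14.1)) -> [-0.39, -1.03, 20.23] [0.0, 0.001, -0.006] rows 5
```

Call:
{"method": "carry_out", "body": {"motion": [[-0.4, -1, 4, 0, 0, 0], [-0.4, -1, 8, 0, 0, 0], [-0.4, -1, 12, 0, 0, 0], [-0.4, -1, 16, 0, 0, 0], [-0.4, -1, 19, 0, 0, 0], [-0.4, -1, 20.2, 0, 0, 0], [-0.4, -1, 20.2, 0, 0, 0]]}}

```text
time_s: 13.4
tcp_pos: [0.5007, 0.3051, 0.0608]
ee_rot: [0.993, 0.119, -0.001, 0.0]
force: [-0.4, -0.1, 0.4]
width: 0.0513
```

Call:
{"method": "carry_out", "body": {"motion": [[0, 0, 0, 0, 0, 0], [0, 0, 0, 0, 0, 0], [0, 0, 0, 0, 0, 0], [0, 0, 0, 0, 0, 0], [0, 0, 0, 0, 0, 0], [0, 0, 0, 0, 0, 0]], "gripper": 0}}

```text
time_s: 14.0
tcp_pos: [0.5018, 0.3063, 0.063]
ee_rot: [0.993, 0.12, 0.001, -0.0]
force: [-1.2, -0.6, 7.8]
width: 0.0113
```

```bash
python3 -c "
from h import *
plan((.625,-.018,.2,4.2),(.625,-.018,.049,4.2))"
```

```text
t 14.0 tcp [0.5018 0.3063 0.063 ] th 13.8 j1,j6 [0.35 1.68] F [-1.2 -0.6  7.8] w 0.0113
(0.625, -0.018, 0.2, np.float64(4.2)) -> [4.27, 34.43, -13.69] [-0.0, -0.003, 0.168] rows 8
(0.625, -0.018, 0.049, np.float64(4.2)) -> [4.23, 34.43, 1.41] [-0.0, -0.003, 0.168] rows 7
```

Call:
{"method": "carry_out", "body": {"motion": [[0, 0, -2, 0, 0, 0], [0, 0, -5, 0, 0, 0], [0, 0, -9, 0, 0, 0.03], [0.5, 4, -12, 0, 0, 0.06], [1, 8, -12, 0, 0, 0.09], [1.5, 12, -12, 0, 0, 0.12], [2, 16, -12, 0, 0, 0.15], [2.5, 20, -12, 0, 0, 0.168], [3, 24, -12, 0, 0, 0.168], [3.5, 28, -12, 0, 0, 0.168], [4, 32, -10, 0, 0, 0.168], [4.2, 34.4, -8, 0, 0, 0.168], [4.2, 34.4, -5, 0, 0, 0.168], [4.2, 34.4, -2, 0, 0, 0.168], [4.2, 34.4, 0, 0, 0, 0.168], [4.2, 34.4, 1, 0, 0, 0.168], [4.2, 34.4, 1.4, 0, 0, 0.168], [4.2, 34.4, 1.4, 0, 0, 0.168]]}}

```text
time_s: 15.8
tcp_pos: [0.6242, -0.018, 0.0485]
ee_rot: [0.999, 0.037, 0.001, 0.0]
force: [0.4, 0.2, -1.3]
width: 0.0108
```

Call:
{"method": "carry_out", "body": {"motion": [[0, 0, 0, 0, 0, 0], [0, 0, 0, 0, 0, 0], [0, 0, 0, 0, 0, 0], [0, 0, 0, 0, 0, 0], [0, 0, -4, 0, 0, 0], [0, 0, -8, 0, 0, 0], [0, 0, -13, 0, 0, 0], [0, 0, -18, 0, 0, 0], [0, 0, -22, 0, 0, 0], [0, 0, -22, 0, 0, 0]], "gripper": 0.6}}

```text
time_s: 16.8
tcp_pos: [0.6253, -0.0182, 0.2739]
ee_rot: [0.999, 0.036, 0.006, 0.001]
force: [-0.5, 0.6, 0.8]
width: 0.0513
```

```bash
python3 -c "
from h import *
p,W=wrist('w4'); tray(p,W,'yellow',.075,near=(.625,-.018));tray(p,W,'green',.09,.02,near=(.41,.07))
tray(p,W,'red',.045,.015,near=(.39,.02));tray(p,W,'blue',.045,.01,near=(.5,.3))
plan((.41,.07,.3,13))"
```

```text
yellow 4215 z 0.0745 [623.4 -18. ] [170.8 150.3] 4.4
green 1581 z 0.0861 [409.2  70.1] [171.9 150.5] 12.8
red 756 z 0.0434 [403.9 -31. ] [170.6  51.1] 11.8
blue 2566 z 0.0432 [505.5 303.1] [170.9 150.6] 13.8
t 16.85 tcp [ 0.6245 -0.0181  0.2702] th 4.2 j1,j6 [-0.22  1.28] F [-0.4  0.5 -0.5] w 0.0514
(0.41, 0.07, 0.3, np.float64(13.0)) -> [-20.73, -10.34, -3.12] [0.002, -0.006, -0.154] rows 5
```

```bash
python3 -c "
from h import *
plan((.4092,.0701,.16,12.8),(.4092,.0701,.062,12.8))"
```

```text
t 16.85 tcp [ 0.6245 -0.0181  0.2702] th 4.2 j1,j6 [-0.22  1.28] F [-0.4  0.5 -0.5] w 0.0514
(0.4092, 0.0701, 0.16, np.float64(12.8)) -> [-20.89, -10.38, 10.88] [0.002, -0.006, -0.151] rows 6
(0.4092, 0.0701, 0.062, np.float64(12.8)) -> [-20.95, -10.4, 20.68] [0.002, -0.006, -0.151] rows 7
```

Call:
{"method": "carry_out", "body": {"motion": [[-21, -10.4, 2, 0, -0.006, -0.15], [-21, -10.4, 3, 0, -0.006, -0.15], [-21, -10.4, 4, 0, -0.006, -0.15], [-21, -10.4, 5, 0, -0.006, -0.15], [-21, -10.4, 8, 0, -0.006, -0.15], [-21, -10.4, 12, 0, -0.006, -0.15], [-21, -10.4, 16, 0, -0.006, -0.15], [-21, -10.4, 19, 0, -0.006, -0.15], [-21, -10.4, 20.6, 0, -0.006, -0.15], [-21, -10.4, 20.6, 0, -0.006, -0.15]]}}

```text
time_s: 17.85
tcp_pos: [0.4049, 0.0706, 0.059]
ee_rot: [0.994, 0.111, -0.006, -0.001]
force: [-0.6, -0.1, 0.5]
width: 0.0514
```

Call:
{"method": "carry_out", "body": {"motion": [[0, 0, 0, 0, 0, 0], [0, 0, 0, 0, 0, 0], [0, 0, 0, 0, 0, 0], [0, 0, 0, 0, 0, 0], [0, 0, 0, 0, 0, 0], [0, 0, 0, 0, 0, 0]], "gripper": 0}}

```text
time_s: 18.45
tcp_pos: [0.4073, 0.0704, 0.0622]
ee_rot: [0.994, 0.111, -0.002, 0.0]
force: [-1.5, -0.4, 6.7]
width: 0.0111
```

```bash
python3 -c "
from h import *
plan((.505,.304,.16,13.8),(.505,.304,.064,13.8))"
```

```text
t 18.45 tcp [0.4073 0.0704 0.0622] th 12.8 j1,j6 [-0.12  1.23] F [-1.5 -0.4  6.7] w 0.0111
(0.505, 0.304, 0.16, np.float64(13.8)) -> [14.65, -20.62, -9.85] [0.0, 0.004, -0.018] rows 6
(0.505, 0.304, 0.064, np.float64(13.8)) -> [14.69, -20.63, -0.25] [0.0, 0.004, -0.018] rows 6
```

Call:
{"method": "carry_out", "body": {"motion": [[0, 0, -2, 0, 0, 0], [0, 0, -5, 0, 0, 0], [0, 0, -8, 0, 0, 0], [2, -3, -9, 0, 0, 0], [5, -7, -9, 0, 0.004, -0.018], [8, -11, -9, 0, 0.004, -0.018], [11, -15, -9, 0, 0.004, -0.018], [13.5, -19, -9, 0, 0.004, -0.018], [14.5, -20.6, -8, 0, 0.004, -0.018], [14.5, -20.6, -6, 0, 0.004, -0.018], [14.5, -20.6, -3, 0, 0.004, -0.018], [14.5, -20.6, -1, 0, 0.004, -0.018], [14.5, -20.6, -0.1, 0, 0.004, -0.018], [14.5, -20.6, -0.1, 0, 0.004, -0.018]]}}

```text
time_s: 19.85
tcp_pos: [0.5026, 0.3034, 0.0624]
ee_rot: [0.993, 0.12, -0.001, -0.0]
force: [0.4, 0.0, -0.7]
width: 0.0119
```

Call:
{"method": "carry_out", "body": {"motion": [[0, 0, 0, 0, 0, 0], [0, 0, 0, 0, 0, 0], [0, 0, 0, 0, 0, 0], [0, 0, 0, 0, 0, 0], [0, 0, -4, 0, 0, 0], [0, 0, -8, 0, 0, 0], [0, 0, -13, 0, 0, 0], [0, 0, -18, 0, 0, 0], [0, 0, -20, 0, 0, 0]], "gripper": 0.6}}

```text
time_s: 20.75
tcp_pos: [0.504, 0.3038, 0.2669]
ee_rot: [0.993, 0.12, 0.003, -0.001]
force: [0.4, 1.0, -0.4]
width: 0.0511
```

```bash
python3 -c "
from h import *
p,W=wrist('w5'); tray(p,W,'green',.09,near=(.5,.3));tray(p,W,'blue',.045,near=(.5,.3));tray(p,W,'red',.045,.015,near=(.39,.02))
plan((.3905,.0205,.16,14),(.3905,.0205,.016,14))"
```

```text
green 4259 z 0.0894 [504.7 303.9] [168.9 148.5] 13.8
blue not seen
red 2498 z 0.0424 [390.9  20.4] [170.9 152.3] 13.9
t 20.8 tcp [0.5044 0.3039 0.2682] th 13.8 j1,j6 [0.34 1.67] F [-1.2  0.1  2.1] w 0.0512
(0.3905, 0.0205, 0.16, np.float64(14.0)) -> [-17.91, 24.82, 10.64] [-0.002, -0.008, -0.003] rows 7
(0.3905, 0.0205, 0.016, np.float64(14.0)) -> [-18.03, 24.84, 25.04] [-0.002, -0.008, -0.003] rows 8
```

Green sits squarely on blue. Now red.

Call:
{"method": "carry_out", "body": {"motion": [[-18, 24.8, 2, 0, -0.006, 0], [-18, 24.8, 2, 0, -0.006, 0], [-18, 24.8, 2, 0, -0.006, 0], [-18, 24.8, 2, 0, -0.006, 0], [-18, 24.8, 4, 0, -0.006, 0], [-18, 24.8, 7, 0, -0.006, 0], [-18, 24.8, 12, 0, -0.006, 0], [-18, 24.8, 16, 0, -0.006, 0], [-18, 24.8, 20, 0, -0.006, 0], [-18, 24.8, 23, 0, -0.006, 0], [-18, 24.8, 25, 0, -0.006, 0], [-18, 24.8, 25, 0, -0.006, 0]]}}

```text
time_s: 22.0
tcp_pos: [0.3856, 0.0199, 0.0099]
ee_rot: [0.993, 0.12, -0.006, -0.001]
force: [-0.5, -0.1, 0.3]
width: 0.0512
```

Call:
{"method": "carry_out", "body": {"motion": [[0, 0, 0, 0, 0, 0], [0, 0, 0, 0, 0, 0], [0, 0, 0, 0, 0, 0], [0, 0, 0, 0, 0, 0], [0, 0, 0, 0, 0, 0], [0, 0, 0, 0, 0, 0]], "gripper": 0}}

```text
time_s: 22.6
tcp_pos: [0.3876, 0.0195, 0.0129]
ee_rot: [0.993, 0.12, -0.003, 0.001]
force: [0.0, 0.5, 7.4]
width: 0.0115
```

```bash
python3 -c "
from h import *
plan((.505,.304,.2,13.8),(.505,.304,.108,13.8))"
```

```text
t 22.6 tcp [0.3876 0.0195 0.0129] th 13.8 j1,j6 [-0.25  1.08] F [0.  0.5 7.4] w 0.0115
(0.505, 0.304, 0.2, np.float64(13.8)) -> [18.08, -24.81, -18.83] [0.001, 0.006, 0.0] rows 8
(0.505, 0.304, 0.108, np.float64(13.8)) -> [18.13, -24.82, -9.63] [0.001, 0.006, 0.0] rows 7
```

Call:
{"method": "carry_out", "body": {"motion": [[0, 0, -2, 0, 0, 0], [0, 0, -6, 0, 0, 0], [0, 0, -11, 0, 0, 0], [0, 0, -15, 0, 0, 0], [2, -3, -17, 0, 0.006, 0], [5, -7, -17, 0, 0.006, 0], [8, -11, -17, 0, 0.006, 0], [11, -15, -17, 0, 0.006, 0], [14, -19, -17, 0, 0.006, 0], [16.5, -23, -17, 0, 0.006, 0], [17.8, -24.8, -16, 0, 0.006, 0], [17.8, -24.8, -14, 0, 0.006, 0], [17.8, -24.8, -11.5, 0, 0.006, 0], [17.8, -24.8, -9.7, 0, 0.006, 0], [17.8, -24.8, -9.1, 0, 0.006, 0], [17.8, -24.8, -9.1, 0, 0.006, 0]]}}

```text
time_s: 24.2
tcp_pos: [0.501, 0.303, 0.1028]
ee_rot: [0.993, 0.12, -0.001, -0.0]
force: [-1.0, -0.4, 0.3]
width: 0.0111
```

Call:
{"method": "carry_out", "body": {"motion": [[0, 0, 0, 0, 0, 0], [0, 0, 0, 0, 0, 0], [0, 0, 0, 0, 0, 0], [0, 0, 0, 0, 0, 0], [0, 0, -4, 0, 0, 0], [0, 0, -8, 0, 0, 0], [0, 0, -13, 0, 0, 0], [0, 0, -18, 0, 0, 0], [0, 0, -20, 0, 0, 0]], "gripper": 0.6}}

```text
time_s: 25.1
tcp_pos: [0.5025, 0.3033, 0.3068]
ee_rot: [0.993, 0.12, 0.003, -0.001]
force: [0.1, 0.2, 0.6]
width: 0.0515
```

```bash
python3 -c "
from h import *
p,W=wrist('w6'); tray(p,W,'red',.135,near=(.5,.3));tray(p,W,'green',.09,near=(.5,.3));tray(p,W,'yellow',.075,near=(.625,-.018))
plan((.481,-.298,.3,14))"
```

```text
red 4668 z 0.1345 [502.5 303. ] [170.  149.7] 14.1
green not seen
yellow 2711 z 0.0741 [623.6 -17.3] [170.4 152.4] 4.2
t 25.15 tcp [0.5028 0.3034 0.3081] th 13.8 j1,j6 [0.34 1.67] F [-0.4 -0.5  1.4] w 0.0511
(0.481, -0.298, 0.3, np.float64(14.0)) -> [-16.47, 57.89, 0.59] [-0.002, -0.008, -0.004] rows 13
```

```bash
python3 -c "
from h import *
plan((.44,.0,.3,60),(.481,-.298,.27,104))"
```

```text
t 25.15 tcp [0.5028 0.3034 0.3081] th 13.8 j1,j6 [0.34 1.67] F [-0.4 -0.5  1.4] w 0.0511
(0.44, 0.0, 0.3, np.float64(60.0)) -> [-13.34, 27.97, 0.66] [0.002, -0.008, -0.806] rows 7
(0.481, -0.298, 0.27, np.float64(104.0)) -> [-16.49, 57.89, 3.59] [0.005, -0.008, -1.574] rows 13
```

Call:
{"method": "carry_out", "body": {"motion": [[-16.5, 57.9, 3.6, 0.005, -0.008, -1.574], [-16.5, 57.9, 3.6, 0.005, -0.008, -1.574], [-16.5, 57.9, 3.6, 0.005, -0.008, -1.574], [-16.5, 57.9, 3.6, 0.005, -0.008, -1.574], [-16.5, 57.9, 3.6, 0.005, -0.008, -1.574], [-16.5, 57.9, 3.6, 0.005, -0.008, -1.574], [-16.5, 57.9, 3.6, 0.005, -0.008, -1.574], [-16.5, 57.9, 3.6, 0.005, -0.008, -1.574], [-16.5, 57.9, 3.6, 0.005, -0.008, -1.574], [-16.5, 57.9, 3.6, 0.005, -0.008, -1.574], [-16.5, 57.9, 3.6, 0.005, -0.008, -1.574], [-16.5, 57.9, 3.6, 0.005, -0.008, -1.574], [-16.5, 57.9, 3.6, 0.005, -0.008, -1.574], [-16.5, 57.9, 3.6, 0.005, -0.008, -1.574], [-16.5, 57.9, 3.6, 0.005, -0.008, -1.574], [-16.5, 57.9, 3.6, 0.005, -0.008, -1.574]]}}

```text
time_s: 26.75
tcp_pos: [0.4796, -0.2976, 0.2653]
ee_rot: [0.616, 0.788, -0.004, -0.003]
force: [0.7, 0.2, -0.1]
width: 0.0514
```

```bash
cat >> h.py <<'E'
def disp(p,W,c=(.481,-.298)):
    hsv=cv2.cvtColor(p,cv2.COLOR_RGB2HSV).astype(int); X,Y,Z=[W[...,i] for i in range(3)]
    r=np.hypot(X-c[0],Y-c[1]); a=np.arctan2(Y-c[1],X-c[0])
    m=(abs(Z-.072)<.01)&(r<.16); print('disc',m.sum(),*rect(W[m]))
    k=(Z>.094)&(Z<.108)&(r<.05); print('knob',k.sum(),*(rect(W[k]) if k.sum()>5 else ()))
    b=(hsv[...,2]<60)&(abs(Z-.074)<.008)&(r>.05)&(r<.13)
    h=np.histogram(np.degrees(a[b]),72,(-180,180))[0]; print('black',[(-177.5+5*i,int(n)) for i,n in enumerate(h) if n>15])
    o=(hsv[...,0]<14)&(hsv[...,1]>140)&(r>.125)&(r<.16)&(Z<.068)&(Z>.005); print('plate',o.sum(),np.degrees(np.median(a[o])).round(1) if o.sum() else 0)
E
python3 -c "
from h import *
p,W=wrist('w7'); disp(p,W); np.savez('w7.npz',p=p,W=W); plan((.481,-.298,.09,104))
k=get_calibration('wrist'); print(k['K'])
for q in ('lid_knob','lid_opening','orange_bay','blank_bay','spool_1_center'):
  for r in pinpoint(q,'wrist')[:3]:
    u,v=np.round(r['location']).astype(int); print(q,(u,v),round(r['score'],2),W[v,u].round(3),np.degrees(np.arctan2(W[v,u,1]+.298,W[v,u,0]-.481)).round(1))"
```

```text
disc 40310 [ 481.8 -296.7] [279.3 277.7] 48.7
knob 733 [ 482.4 -297. ] [14.  52.4] 12.7
black [(-37.5, 187), (17.5, 20), (22.5, 89), (27.5, 70), (47.5, 103), (52.5, 163), (57.5, 148), (62.5, 330)]
plate 0 0
t 26.8 tcp [ 0.4798 -0.2972  0.2656] th 104.1 j1,j6 [-0.76 -1.01] F [ 1.   0.  -0.1] w 0.0514
(0.481, -0.298, 0.09, np.float64(104.0)) -> [-0.09, 0.28, 17.56] [-0.01, 0.001, 0.001] rows 4
[[325.1922621    0.         273.50997383]
 [  0.         325.1922621  207.3067626 ]
 [  0.           0.           1.        ]]
lid_knob (np.int64(277), np.int64(186)) 0.79 [ 0.482 -0.297  0.101] 54.9
orange_bay (np.int64(202), np.int64(211)) 0.68 [ 0.41  -0.351  0.074] -143.0
blank_bay (np.int64(302), np.int64(251)) 0.93 [ 0.53  -0.371  0.075] -55.9
```

View pics/w7.png

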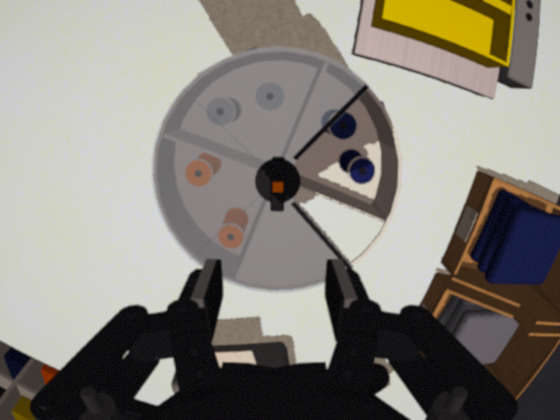

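The wrist view shows the knob at (277,186) and the lid ribs running to (365,90) and (348,265). Two orange spools sit under the lid at (200,172) and (232,236), with grey at (222,110) and (268,96) and navy at (343,124) and (360,168). The unfilled blank quarter lies below. Now the wall angles.

```bash
python3 -c "
from h import *
W=np.load('w7.npz')['W']; c=(.4822,-.297)
for u,v in ((170,138),(190,146),(238,275),(248,250),(383,213),(340,198),(322,72),(310,105),(198,173),(231,237)):
  w=W[v,u]; print((u,v),w.round(3),np.degrees(np.arctan2(w[1]-c[1],w[0]-c[0])).round(1),np.hypot(w[1]-c[1],w[0]-c[0]).round(3))
plan((.4822,-.297,.15,102.7),(.4822,-.297,.082,102.7))"
```

```text
(170, 138) [ 0.36  -0.279  0.074] 171.7 0.123
(190, 146) [ 0.384 -0.283  0.074] 171.9 0.099
(238, 275) [ 0.466 -0.42   0.075] -97.7 0.124
(248, 250) [ 0.47  -0.385  0.074] -97.8 0.089
(383, 213) [ 0.617 -0.309  0.053] -5.3 0.135
(340, 198) [ 0.561 -0.306  0.048] -6.6 0.079
(322, 72) [ 0.498 -0.176  0.074] 82.4 0.122
(310, 105) [ 0.495 -0.212  0.076] 81.3 0.086
(198, 173) [ 0.398 -0.31   0.074] -171.3 0.085
(231, 237) [ 0.448 -0.375  0.073] -113.9 0.085
t 27.05 tcp [ 0.4798 -0.2977  0.2658] th 104.1 j1,j6 [-0.76 -1.01] F [-0.7 -0.8  0.1] w 0.0515
(0.4822, -0.297, 0.15, np.float64(102.7)) -> [0.03, 0.36, 11.58] [-0.01, 0.002, 0.024] rows 3
(0.4822, -0.297, 0.082, np.float64(102.7)) -> [0.04, 0.43, 18.38] [-0.01, 0.002, 0.024] rows 4
```

Call:
{"method": "carry_out", "body": {"motion": [[0, 0.4, 4, -0.01, 0, 0.024], [0, 0.4, 8, -0.01, 0, 0.024], [0, 0.4, 12, -0.01, 0, 0.024], [0, 0.4, 15, -0.01, 0, 0.024], [0, 0.4, 17.5, -0.01, 0, 0.024], [0, 0.4, 18.3, -0.01, 0, 0.024], [0, 0.4, 18.3, -0.01, 0, 0.024], [0, 0.4, 18.3, -0.01, 0, 0.024]]}}

```text
time_s: 27.85
tcp_pos: [0.4823, -0.2986, 0.0838]
ee_rot: [0.625, 0.781, -0.001, 0.002]
force: [0.7, -0.6, 0.2]
width: 0.0512
```

Call:
{"method": "carry_out", "body": {"motion": [[0, 0, 0, 0, 0, 0], [0, 0, 0, 0, 0, 0], [0, 0, 0, 0, 0, 0], [0, 0, 0, 0, 0, 0], [0, 0, 0, 0, 0, 0], [0, 0, 0, 0, 0, 0]], "gripper": 0, "grip_force": 40}}

```text
time_s: 28.45
tcp_pos: [0.4819, -0.2985, 0.0834]
ee_rot: [0.625, 0.781, -0.001, 0.001]
force: [-1.0, 1.5, 6.2]
width: 0.0131
```

```bash
python3 -c "
from h import *
plan((.4822,-.297,.081,102.6),(.4822,-.297,.081,-53))"
```

```text
t 28.45 tcp [ 0.4819 -0.2985  0.0834] th 102.6 j1,j6 [-0.76 -0.98] F [-1.   1.5  6.2] w 0.0131
(0.4822, -0.297, 0.081, np.float64(102.6)) -> [0.14, 0.06, 0.24] [0.001, 0.003, 0.0] rows 1
(0.4822, -0.297, 0.081, np.float64(-53.0)) -> [0.14, 0.06, 0.24] [0.004, 0.0, 2.716] rows 19
```

Call:
{"method": "carry_out", "body": {"motion": [[0.1, 0, 0, 0, 0, 0.143], [0.1, 0, 0, 0, 0, 0.286], [0.1, 0, 0, 0, 0, 0.429], [0.1, 0, 0, 0, 0, 0.572], [0.1, 0, 0, 0, 0, 0.715], [0.1, 0, 0, 0, 0, 0.858], [0.1, 0, 0, 0, 0, 1.0], [0.1, 0, 0, 0, 0, 1.143], [0.1, 0, 0, 0, 0, 1.286], [0.1, 0, 0, 0, 0, 1.429], [0.1, 0, 0, 0, 0, 1.572], [0.1, 0, 0, 0, 0, 1.715], [0.1, 0, 0, 0, 0, 1.858], [0.1, 0, 0, 0, 0, 2.0], [0.1, 0, 0, 0, 0, 2.143], [0.1, 0, 0, 0, 0, 2.286], [0.1, 0, 0, 0, 0, 2.429], [0.1, 0, 0, 0, 0, 2.572], [0.1, 0, 0, 0, 0, 2.716], [0.1, 0, 0, 0, 0, 2.716]]}}

```text
time_s: 30.45
tcp_pos: [0.481, -0.2965, 0.0834]
ee_rot: [0.894, -0.448, -0.0, 0.0]
force: [-4.3, 4.6, 9.9]
width: 0.0133
```

Call:
{"method": "carry_out", "body": {"motion": [[0, 0, 0, 0, 0, 0], [0, 0, 0, 0, 0, 0], [0, 0, 0, 0, 0, 0], [0, 0, 0, 0, 0, 0], [0, 0, -4, 0, 0, 0], [0, 0, -9, 0, 0, 0], [0, 0, -14, 0, 0, 0], [0, 0, -18, 0, 0, 0], [0, 0, -18, 0, 0, 0]], "gripper": 0.6}}

```text
time_s: 31.35
tcp_pos: [0.4827, -0.2982, 0.2683]
ee_rot: [0.895, -0.446, 0.006, 0.002]
force: [-0.3, -0.2, -0.2]
width: 0.0514
```

```bash
python3 -c "
from h import *
p,W=wrist('w8'); disp(p,W,(.4822,-.297)); np.savez('w8.npz',p=p,W=W)
hsv=cv2.cvtColor(p,cv2.COLOR_RGB2HSV).astype(int)
m=(hsv[...,0]<16)&(hsv[...,1]>90)&(W[...,2]>.058)&(W[...,2]<.07)&(np.hypot(W[...,0]-.4822,W[...,1]+.297)<.13)
n,l,s,_=cv2.connectedComponentsWithStats(m.astype(np.uint8))
for i in range(1,n):
  if s[i,4]>20: print(s[i],*rect(W[l==i]),cv2.minEnclosingCircle((W[l==i][:,:2]*1000).astype(np.float32)))
plan()"
```

```text
disc 37307 [ 482.6 -298.2] [279.2 278. ] 2.1
knob 709 [ 482.5 -297.4] [13.8 52.4] 37.4
black [(-92.5, 196), (167.5, 184)]
plate 0 0
[332 131  27  27 417] [ 446.2 -376.8] [29.2 28.8] 39.8 ((446.5587158203125, -376.9019775390625), 15.128666877746582)
[330 204  25  24 494] [ 396.1 -312.1] [28.7 29.1] 41.5 ((396.2000427246094, -312.13385009765625), 15.480549812316895)
t 31.4 tcp [ 0.4821 -0.2976  0.2649] th -53.0 j1,j6 [-0.76  1.73] F [-0.3  0.8 -0.3] w 0.0516
```

View pics/w8.png

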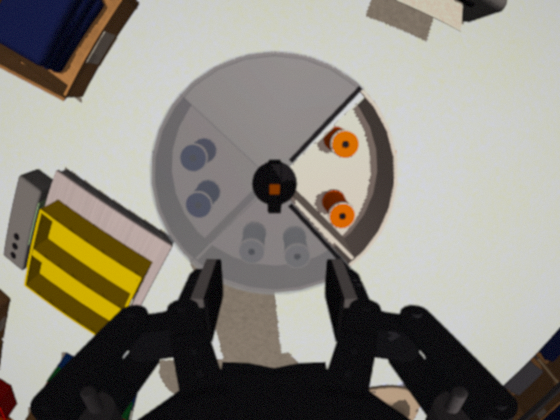

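The opening is over the orange quarter (centre about -142.5°). There are exactly two orange spools, at (345,144) and (342,215) in this picture; their tops measure about 30 mm across. Grasping the first.

```bash
python3 -c "
from h import *
plan((.4463,-.3768,.14,-14.5),(.4463,-.3768,.032,-14.5))"
```

```text
t 31.4 tcp [ 0.4821 -0.2976  0.2649] th -53.0 j1,j6 [-0.76  1.73] F [-0.3  0.8 -0.3] w 0.0516
(0.4463, -0.3768, 0.14, np.float64(-14.5)) -> [4.09, 7.63, 12.52] [0.002, -0.007, -0.672] rows 5
(0.4463, -0.3768, 0.032, np.float64(-14.5)) -> [4.02, 7.63, 23.32] [0.002, -0.007, -0.672] rows 5
```

Call:
{"method": "carry_out", "body": {"motion": [[4.1, 7.6, 5, 0, -0.007, -0.672], [4.1, 7.6, 10, 0, -0.007, -0.672], [4.1, 7.6, 12.5, 0, -0.007, -0.672], [4.1, 7.6, 12.5, 0, -0.007, -0.672], [4.1, 7.6, 12.5, 0, -0.007, -0.672], [4.1, 7.6, 12.5, 0, -0.007, -0.672], [4.1, 7.6, 12.5, 0, -0.007, -0.672]], "gripper": 0.53}}

```text
time_s: 32.1
tcp_pos: [0.4453, -0.3755, 0.1369]
ee_rot: [0.992, -0.127, -0.003, -0.001]
force: [-0.1, -0.5, 0.5]
width: 0.0457
```

```bash
python3 -c "
from h import *
plan((.4463,-.3768,.032,-14.5))"
```

```text
t 32.1 tcp [ 0.4453 -0.3755  0.1369] th -14.6 j1,j6 [-0.9   0.92] F [-0.1 -0.5  0.5] w 0.0457
(0.4463, -0.3768, 0.032, np.float64(-14.5)) -> [0.2, 0.12, 10.49] [-0.002, 0.007, -0.002] rows 3
```

Call:
{"method": "carry_out", "body": {"motion": [[0.2, 0.1, 3, 0, 0.007, 0], [0.2, 0.1, 5, 0, 0.007, 0], [0.2, 0.1, 7, 0, 0.007, 0], [0.2, 0.1, 9, 0, 0.007, 0], [0.2, 0.1, 10.5, 0, 0.007, 0], [0.2, 0.1, 10.5, 0, 0.007, 0], [0.2, 0.1, 10.5, 0, 0.007, 0]]}}

```text
time_s: 32.8
tcp_pos: [0.4468, -0.377, 0.033]
ee_rot: [0.992, -0.127, 0.001, -0.0]
force: [-0.2, -0.9, 1.1]
width: 0.0453
```

Call:
{"method": "carry_out", "body": {"motion": [[0, 0, 0, 0, 0, 0], [0, 0, 0, 0, 0, 0], [0, 0, 0, 0, 0, 0], [0, 0, 0, 0, 0, 0], [0, 0, 0, 0, 0, 0]], "gripper": 0, "grip_force": 30}}

```text
time_s: 33.3
tcp_pos: [0.447, -0.3774, 0.0337]
ee_rot: [0.992, -0.126, 0.001, 0.0]
force: [0.2, 2.0, 5.8]
width: 0.0311
```

```bash
python3 -c "
from h import *
plan((.4463,-.3768,.18,-14.5),(.626,-.056,.18,94),(.626,-.056,.063,94))"
```

```text
t 33.3 tcp [ 0.447  -0.3774  0.0337] th -14.5 j1,j6 [-0.9   0.92] F [0.2 2.  5.8] w 0.0311
(0.4463, -0.3768, 0.18, np.float64(-14.5)) -> [-0.04, -0.03, -14.63] [0.0, -0.003, -0.0] rows 3
(0.626, -0.056, 0.18, np.float64(94.0)) -> [9.31, -35.59, -14.61] [0.003, -0.002, -1.894] rows 13
(0.626, -0.056, 0.063, np.float64(94.0)) -> [9.28, -35.6, -2.91] [0.003, -0.002, -1.894] rows 13
```

Call:
{"method": "carry_out", "body": {"motion": [[0, 0, -2, 0, 0, 0], [0, 0, -5, 0, 0, 0], [0, 0, -9, 0, 0, 0], [0, 0, -13, 0, 0, 0], [1, -4, -14.6, 0, 0, -0.14], [2, -8, -14.6, 0, 0, -0.28], [3, -11, -14.6, 0, 0, -0.42], [3.7, -14, -14.6, 0, 0, -0.56], [4.4, -17, -14.6, 0, 0, -0.7], [5.1, -20, -14.6, 0, 0, -0.84], [6, -23, -14.6, 0, 0, -0.98], [7, -26, -14.6, 0, 0, -1.12], [8, -29, -14.6, 0, 0, -1.26], [8.6, -32, -14.6, 0, 0, -1.4], [9.3, -35.6, -14.6, 0, 0, -1.54], [9.3, -35.6, -14.6, 0, 0, -1.68], [9.3, -35.6, -14.6, 0, 0, -1.82], [9.3, -35.6, -14.6, 0, 0, -1.894], [9.3, -35.6, -14.6, 0, 0, -1.894], [9.3, -35.6, -14.6, 0, 0, -1.894]]}}

```text
time_s: 35.3
tcp_pos: [0.6255, -0.0557, 0.179]
ee_rot: [0.683, 0.731, 0.001, 0.0]
force: [0.1, -0.0, -0.8]
width: 0.0313
```

```bash
python3 -c "
from h import *
p,W=wrist('w9'); tray(p,W,'yellow',.075,near=(.625,-.018))
plan((.626,-.056,.0635,94))"
```

```text
yellow 8145 z 0.0745 [623.6 -18.1] [170.3 150.4] 4.3
t 35.35 tcp [ 0.6255 -0.0558  0.179 ] th 93.9 j1,j6 [-0.28 -0.35] F [-0.  -0.3 -0.9] w 0.031
(0.626, -0.056, 0.0635, np.float64(94.0)) -> [-0.03, 0.03, 11.55] [0.001, -0.0, -0.002] rows 3
```

Call:
{"method": "carry_out", "body": {"motion": [[0, 0, 3, 0, 0, 0], [0, 0, 6, 0, 0, 0], [0, 0, 9, 0, 0, 0], [0, 0, 10.5, 0, 0, 0], [0, 0, 11.5, 0, 0, 0], [0, 0, 11.6, 0, 0, 0], [0, 0, 11.6, 0, 0, 0]]}}

```text
time_s: 36.05
tcp_pos: [0.6261, -0.0558, 0.0636]
ee_rot: [0.682, 0.731, 0.001, 0.001]
force: [0.4, -1.1, -0.7]
width: 0.0313
```

Call:
{"method": "carry_out", "body": {"motion": [[0, 0, 0, 0, 0, 0], [0, 0, 0, 0, 0, 0], [0, 0, 0, 0, 0, 0], [0, 0, 0, 0, 0, 0], [0, 0, -2, 0, 0, 0], [0, 0, -5, 0, 0, 0], [0, 0, -9, 0, 0, 0], [0, 0, -13, 0, 0, 0], [0, 0, -18, 0, 0, 0]], "gripper": 0.53}}

```text
time_s: 36.95
tcp_pos: [0.6248, -0.0555, 0.2436]
ee_rot: [0.682, 0.731, 0.0, -0.001]
force: [0.9, -0.3, -0.7]
width: 0.0453
```

```bash
python3 -c "
from h import *
plan((.3961,-.3121,.16,90))"
```

```text
t 36.95 tcp [ 0.6248 -0.0555  0.2436] th 94.0 j1,j6 [-0.28 -0.35] F [ 0.9 -0.3 -0.7] w 0.0453
(0.3961, -0.3121, 0.16, np.float64(90.0)) -> [-24.01, -24.6, 8.36] [-0.001, -0.001, 0.07] rows 8
```

Call:
{"method": "carry_out", "body": {"motion": [[-24, -24.6, 2, 0, 0, 0.07], [-24, -24.6, 4, 0, 0, 0.07], [-24, -24.6, 5, 0, 0, 0.07], [-24, -24.6, 6, 0, 0, 0.07], [-24, -24.6, 6, 0, 0, 0.07], [-24, -24.6, 6, 0, 0, 0.07], [-24, -24.6, 6, 0, 0, 0.07], [-24, -24.6, 8.4, 0, 0, 0.07], [-24, -24.6, 8.4, 0, 0, 0.07], [-24, -24.6, 8.4, 0, 0, 0.07]]}}

```text
time_s: 37.95
tcp_pos: [0.3973, -0.3121, 0.1591]
ee_rot: [0.707, 0.707, 0.001, 0.0]
force: [0.7, 0.0, 0.3]
width: 0.0451
```

```bash
python3 -c "
from h import *
p,W=wrist('w10')
hsv=cv2.cvtColor(p,cv2.COLOR_RGB2HSV).astype(int)
m=(hsv[...,0]<16)&(hsv[...,1]>90)&(W[...,2]>.055)&(W[...,2]<.11)&(W[...,0]<.75)&(W[...,0]>.3)
n,l,s,_=cv2.connectedComponentsWithStats(m.astype(np.uint8))
for i in range(1,n):
  if s[i,4]>30: print(s[i],np.nanmax(W[l==i][:,2]).round(3),*rect(W[l==i]))
plan((.3961,-.3121,.032,90))"
```

```text
[ 252  192   39   38 1110] 0.069 [ 396.4 -311.7] [29.7 29.8] 51.7
[386 197  22  22 292] 0.103 [ 485.2 -299.8] [13.9 23.1] 49.6
t 38.0 tcp [ 0.3978 -0.312   0.1595] th 90.1 j1,j6 [-0.9 -0.9] F [0.1 0.9 1.1] w 0.0452
(0.3961, -0.3121, 0.032, np.float64(90.0)) -> [-0.01, -0.19, 12.75] [0.002, 0.0, 0.001] rows 3
```

Call:
{"method": "carry_out", "body": {"motion": [[0, -0.2, 3, 0, 0, 0], [0, -0.2, 6, 0, 0, 0], [0, -0.2, 8.5, 0, 0, 0], [0, -0.2, 11, 0, 0, 0], [0, -0.2, 12.7, 0, 0, 0], [0, -0.2, 12.7, 0, 0, 0], [0, -0.2, 12.7, 0, 0, 0]]}}

```text
time_s: 38.7
tcp_pos: [0.3961, -0.3123, 0.0326]
ee_rot: [0.707, 0.708, 0.001, 0.001]
force: [0.4, 0.3, 1.6]
width: 0.0454
```

Call:
{"method": "carry_out", "body": {"motion": [[0, 0, 0, 0, 0, 0], [0, 0, 0, 0, 0, 0], [0, 0, 0, 0, 0, 0], [0, 0, 0, 0, 0, 0], [0, 0, 0, 0, 0, 0]], "gripper": 0}}

```text
time_s: 39.2
tcp_pos: [0.396, -0.3127, 0.033]
ee_rot: [0.707, 0.707, 0.001, 0.002]
force: [1.3, 1.6, 7.7]
width: 0.0306
```

```bash
python3 -c "
from h import *
plan((.3961,-.3121,.18,90),(.6205,.0205,.2,94))"
```

```text
t 39.2 tcp [ 0.396  -0.3127  0.033 ] th 90.0 j1,j6 [-0.9  -0.91] F [1.3 1.6 7.7] w 0.0306
(0.3961, -0.3121, 0.18, np.float64(90.0)) -> [0.04, 0.06, -14.7] [0.004, 0.002, 0.0] rows 3
(0.6205, 0.0205, 0.2, np.float64(94.0)) -> [33.29, 22.51, -16.67] [0.003, 0.002, -0.07] rows 9
```

Call:
{"method": "carry_out", "body": {"motion": [[0, 0, -2, 0, 0, 0], [0, 0, -5, 0, 0, 0], [0, 0, -9, 0, 0, 0], [0, 0, -13, 0, 0, 0], [3, 2, -16.7, 0, 0, -0.07], [6, 4, -16.7, 0, 0, -0.07], [9, 6, -16.7, 0, 0, -0.07], [13, 9, -16.7, 0, 0, -0.07], [17, 11.5, -16.7, 0, 0, -0.07], [21, 14.5, -16.7, 0, 0, -0.07], [25, 17.5, -16.7, 0, 0, -0.07], [29, 20, -16.7, 0, 0, -0.07], [32, 22, -16.7, 0, 0, -0.07], [33.3, 22.5, -16.7, 0, 0, -0.07], [33.3, 22.5, -16.7, 0, 0, -0.07], [33.3, 22.5, -16.7, 0, 0, -0.07]]}}

```text
time_s: 40.8
tcp_pos: [0.6194, 0.0198, 0.1993]
ee_rot: [0.682, 0.731, 0.0, 0.0]
force: [-0.2, -0.6, 0.0]
width: 0.0311
```

```bash
python3 -c "
from h import *
p,W=wrist('w11'); tray(p,W,'yellow',.075,near=(.625,-.018))
plan((.6205,.0205,.063,94))"
```

```text
yellow 4752 z 0.0745 [623.6 -17.5] [170.2 150.3] 4.3
t 40.85 tcp [0.6194 0.0194 0.1993] th 93.9 j1,j6 [-0.16 -0.23] F [-0.4 -0.1 -1. ] w 0.0313
(0.6205, 0.0205, 0.063, np.float64(94.0)) -> [0.1, 0.1, 13.63] [0.001, -0.0, -0.001] rows 3
```

View pics/w11.png

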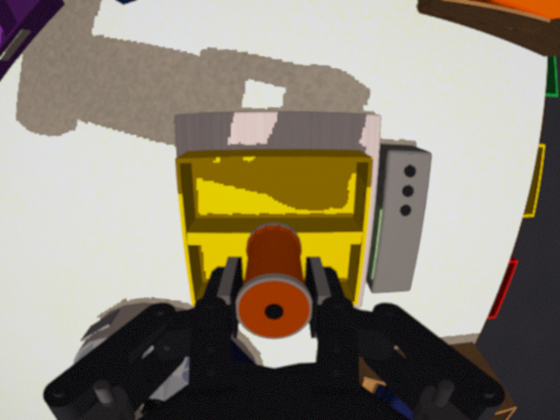

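The spool is held over the free +y lane, which is empty in the picture at (270,185). Lowering it.

Call:
{"method": "carry_out", "body": {"motion": [[0.1, 0.1, 3, 0, 0, 0], [0.1, 0.1, 6, 0, 0, 0], [0.1, 0.1, 9, 0, 0, 0], [0.1, 0.1, 11.5, 0, 0, 0], [0.1, 0.1, 13, 0, 0, 0], [0.1, 0.1, 13.6, 0, 0, 0], [0.1, 0.1, 13.6, 0, 0, 0]]}}

```text
time_s: 41.55
tcp_pos: [0.6207, 0.0207, 0.0629]
ee_rot: [0.682, 0.731, 0.0, -0.0]
force: [0.4, 0.6, -1.0]
width: 0.0311
```

Call:
{"method": "carry_out", "body": {"motion": [[0, 0, 0, 0, 0, 0], [0, 0, 0, 0, 0, 0], [0, 0, 0, 0, 0, 0], [0, 0, 0, 0, 0, 0], [0, 0, -2, 0, 0, 0], [0, 0, -5, 0, 0, 0], [0, 0, -9, 0, 0, 0], [0, 0, -13, 0, 0, 0], [0, 0, -18, 0, 0, 0], [0, 0, -22, 0, 0, 0], [0, 0, -22, 0, 0, 0]], "gripper": 0.53}}

```text
time_s: 42.65
tcp_pos: [0.6221, 0.0216, 0.2896]
ee_rot: [0.682, 0.732, 0.004, 0.005]
force: [0.1, 0.4, -0.3]
width: 0.0451
```

```bash
python3 -c "
from h import *
p,W=wrist('w12')
hsv=cv2.cvtColor(p,cv2.COLOR_RGB2HSV).astype(int)
m=(hsv[...,0]<16)&(hsv[...,1]>90)&(W[...,2]>.085)&(W[...,2]<.1)&(np.hypot(W[...,0]-.62,W[...,1]+.02)<.1)
n,l,s,_=cv2.connectedComponentsWithStats(m.astype(np.uint8))
for i in range(1,n):
  if s[i,4]>30: print(s[i],np.nanmax(W[l==i][:,2]).round(3),*rect(W[l==i]))
tray(p,W,'yellow',.075,near=(.625,-.018))
plan((.4822,-.2972,.2,-52.6))"
```

```text
[257 164  28  29 615] 0.098 [622.1  22.3] [28.9 31. ] 4.3
[258 234  26  24 499] 0.097 [627.5 -57. ] [28.9 30.2] 3.5
yellow 3848 z 0.0746 [623.7 -17.9] [170.3 151.2] 4.5
t 42.7 tcp [0.6214 0.0217 0.286 ] th 94.0 j1,j6 [-0.16 -0.23] F [-0.3 -0.3 -1. ] w 0.0456
(0.4822, -0.2972, 0.2, np.float64(-52.6)) -> [-30.83, -16.18, 8.51] [0.004, -0.009, 2.559] rows 18
```

Both spools stand in the yellow tray, with tops at 0.094–0.098 m in both lanes. Next I go to the knob for the last lid turn.

Call:
{"method": "carry_out", "body": {"motion": [[-30.8, -16.2, 2, 0, -0.008, 2.559], [-30.8, -16.2, 3, 0, -0.008, 2.559], [-30.8, -16.2, 4, 0, -0.008, 2.559], [-30.8, -16.2, 5, 0, -0.008, 2.559], [-30.8, -16.2, 6, 0, -0.008, 2.559], [-30.8, -16.2, 7, 0, -0.008, 2.559], [-30.8, -16.2, 8, 0, -0.008, 2.559], [-30.8, -16.2, 8.5, 0, -0.008, 2.559], [-30.8, -16.2, 8.5, 0, -0.008, 2.559], [-30.8, -16.2, 8.5, 0, -0.008, 2.559], [-30.8, -16.2, 8.5, 0, -0.008, 2.559], [-30.8, -16.2, 8.5, 0, -0.008, 2.559], [-30.8, -16.2, 8.5, 0, -0.008, 2.559], [-30.8, -16.2, 8.5, 0, -0.008, 2.559], [-30.8, -16.2, 8.5, 0, -0.008, 2.559], [-30.8, -16.2, 8.5, 0, -0.008, 2.559], [-30.8, -16.2, 8.5, 0, -0.008, 2.559], [-30.8, -16.2, 8.5, 0, -0.008, 2.559], [-30.8, -16.2, 8.5, 0, -0.008, 2.559], [-30.8, -16.2, 8.5, 0, -0.008, 2.559]]}}

```text
time_s: 44.7
tcp_pos: [0.4807, -0.2967, 0.1972]
ee_rot: [0.897, -0.442, -0.002, 0.002]
force: [0.9, -0.1, 1.1]
width: 0.045
```

```bash
python3 -c "
from h import *
p,W=wrist('w13'); disp(p,W,(.4822,-.297))
plan((.4822,-.2972,.083,-52.6))"
```

```text
disc 51303 [ 482.5 -298.2] [279.3 277.6] 6.3
knob 1139 [ 482.4 -297.5] [13.8 52.3] 36.8
black [(-92.5, 373), (-87.5, 18), (162.5, 20), (167.5, 74)]
plate 0 0
t 44.75 tcp [ 0.4807 -0.2967  0.1973] th -52.5 j1,j6 [-0.76  1.73] F [-0.2 -0.5 -0.9] w 0.0453
(0.4822, -0.2972, 0.083, np.float64(-52.6)) -> [0.15, -0.14, 11.43] [0.005, 0.002, 0.002] rows 3
```

Call:
{"method": "carry_out", "body": {"motion": [[0.1, -0.1, 3, 0.005, 0, 0], [0.1, -0.1, 6, 0.005, 0, 0], [0.1, -0.1, 9, 0.005, 0, 0], [0.1, -0.1, 10.8, 0.005, 0, 0], [0.1, -0.1, 11.4, 0.005, 0, 0], [0.1, -0.1, 11.4, 0.005, 0, 0], [0.1, -0.1, 11.4, 0.005, 0, 0]]}}

```text
time_s: 45.45
tcp_pos: [0.4822, -0.2976, 0.0847]
ee_rot: [0.897, -0.443, 0.0, -0.0]
force: [0.5, 0.7, 0.0]
width: 0.0454
```

Call:
{"method": "carry_out", "body": {"motion": [[0, 0, 0, 0, 0, 0], [0, 0, 0, 0, 0, 0], [0, 0, 0, 0, 0, 0], [0, 0, 0, 0, 0, 0], [0, 0, 0, 0, 0, 0], [0, 0, 0, 0, 0, 0]], "gripper": 0, "grip_force": 40}}

```text
time_s: 46.05
tcp_pos: [0.4818, -0.2975, 0.0846]
ee_rot: [0.896, -0.443, 0.0, -0.0]
force: [-2.4, -0.3, 5.5]
width: 0.0131
```

Call:
{"method": "carry_out", "body": {"motion": [[0, 0, 0, 0, 0, -0.14], [0, 0, 0, 0, 0, -0.28], [0, 0, 0, 0, 0, -0.42], [0, 0, 0, 0, 0, -0.56], [0, 0, 0, 0, 0, -0.7], [0, 0, 0, 0, 0, -0.84], [0, 0, 0, 0, 0, -0.98], [0, 0, 0, 0, 0, -1.12], [0, 0, 0, 0, 0, -1.26], [0, 0, 0, 0, 0, -1.4], [0, 0, 0, 0, 0, -1.5], [0, 0, 0, 0, 0, -1.565], [0, 0, 0, 0, 0, -1.565], [0, 0, 0, 0, 0, -1.565]]}}

```text
time_s: 47.45
tcp_pos: [0.4819, -0.2973, 0.0846]
ee_rot: [0.948, 0.318, 0.0, -0.0]
force: [-1.3, 0.4, 6.2]
width: 0.0128
```

Call:
{"method": "carry_out", "body": {"motion": [[0, 0, 0, 0, 0, 0], [0, 0, 0, 0, 0, 0], [0, 0, 0, 0, 0, 0], [0, 0, 0, 0, 0, 0], [0, 0, -4, 0, 0, 0], [0, 0, -9, 0, 0, 0], [0, 0, -14, 0, 0, 0], [0, 0, -18, 0, 0, 0], [0, 0, -22, 0, 0, 0], [0, 0, -22, 0, 0, 0]], "gripper": 0.6}}

```text
time_s: 48.45
tcp_pos: [0.4828, -0.2983, 0.3093]
ee_rot: [0.948, 0.318, 0.003, 0.004]
force: [0.5, 0.2, 0.3]
width: 0.0512
```

```bash
python3 -c "
from h import *
p,W=wrist('w14'); disp(p,W,(.4822,-.2972)); tray(p,W,'red',.135,near=(.5,.3));tray(p,W,'yellow',.075,near=(.625,-.018))
s,d=snapshot('side'); cv2.imwrite('pics/side1.png',s[...,::-1]); plan()
W=cloud(d,get_calibration('side'))
for c,z in (('red',.135),('green',.07),('blue',.03)): tray(s,W,c,z,.02,near=(.5,.3))
cv2.imwrite('pics/both.png',np.hstack([cv2.resize(p,(400,300)),cv2.resize(s,(400,300))])[...,::-1])"
```

```text
disc 38167 [ 482.  -296.7] [279.8 277.8] 42.0
knob 549 [ 483.  -296.9] [51.8 12.5] 36.8
black [(-102.5, 166), (-2.5, 228)]
plate 0 0
red not seen
yellow 591 z 0.0746 [544.8 -48. ] [ 46.5 131.6] 27.4
t 48.55 tcp [ 0.4818 -0.2975  0.3039] th 37.1 j1,j6 [-0.76  0.16] F [0.1 0.6 0.3] w 0.051
red 349 z 0.1288 [427.2 275.2] [ 51.6 158.9] 30.6
green 523 z 0.0675 [446.9 260.8] [ 92.4 185.2] 49.7
blue 518 z 0.0265 [464.8 256.1] [106.1 207.3] 56.8
```

View pics/both.png

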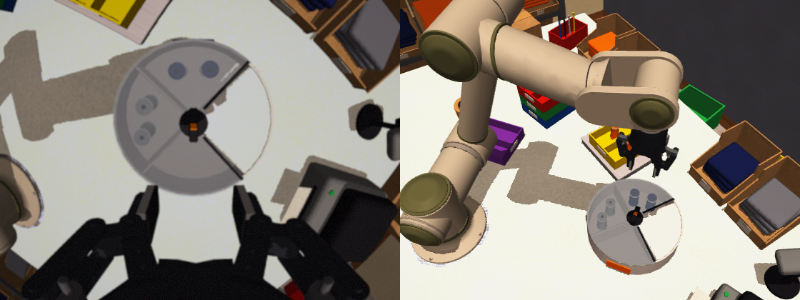

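The lid opening is over the blank quarter: ribs at -102° and -3°, middle about -53°. One last check of the stack and the scale from the scene camera.

```bash
python3 -c "
from h import *
s,d=snapshot('scene'); cv2.imwrite('pics/scene1.png',s[...,::-1]); W=cloud(d,get_calibration('scene'))
for c,z,t,n in (('red',.135,.008,(.5,.3)),('green',.07,.02,(.5,.3)),('blue',.03,.02,(.5,.3)),('yellow',.075,.012,(.62,-.02))): tray(s,W,c,z,t,near=n)
cv2.imwrite('pics/sc1.png',cv2.resize(s[110:310,120:430],None,fx=2.4,fy=2.4,interpolation=3)[...,::-1])"
```

```text
red 592 z 0.1333 [502.7 302.4] [169.7 151.7] 14.0
green not seen
blue not seen
yellow 739 z 0.0737 [622.3 -19.2] [171.6 148.5] 4.4
```

View pics/sc1.png

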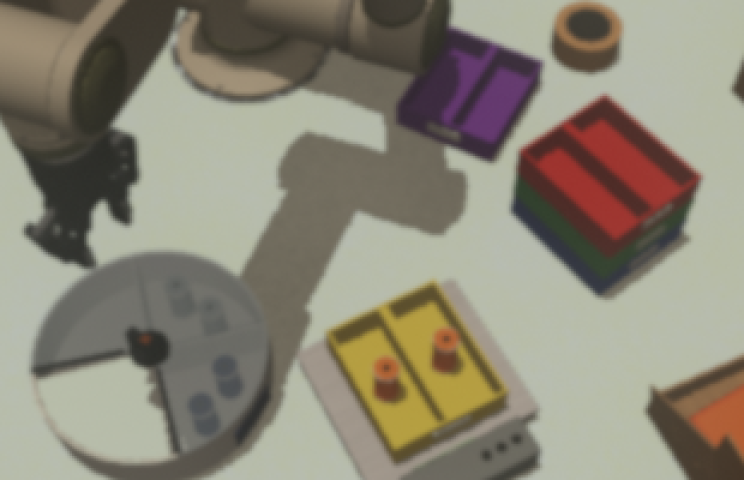

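The crop shows red, green and blue squarely stacked at (607,195). The yellow tray is centred on the scale with a spool in each lane at (386,378) and (446,350). The lid opening is over the blank quarter, and navy and grey are in place. Handing in.

```bash
python3 -c "
from workcell import *
print(finish_job())"
```

```text
the job is handed in; nothing more can be done
None
```

I made up the orange thread order and handed the job in at about 49 s of robot time. `finish_job` gives no verdict, so whether it passed rests on my own checks.

- **Trays:** I lifted red and green onto the bench, set yellow on the scale, then put green and then red back on blue. Green had shifted about 5 cm on the bench, probably from the knock the task warns of, so I remeasured it before lifting it again.
- **Dispenser:** I turned the lid to the orange quarter and moved both orange spools into the yellow tray; only two were present. I then turned the lid to the blank quarter.

**Last checks:**

| Item | Result |
|---|---|
| Yellow tray | within about 3 mm of the scale's centre, flat |
| Orange spools | one standing in each lane of the yellow tray |
| Red tray | within about 3 mm of the blue tray's centre as measured earlier, yaw within 0.5° |
| Green tray | within about 1 mm of blue when placed; colour detection missed green and blue in the last picture, but the stack looks square there |
| Lid opening | at about -53°, matching the blank quarter |
| Navy and grey spools | still in the dispenser |

The marker and safety knife did not turn up near the work area in any picture. The gripper was clear of everything at the end.

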